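# Finish the staggered upper course of a guard wall

### The job

Finish the upper course of the low aluminium guard wall on its steel base: lay the two loose full-size blocks flat on top of the lower course, in line with the wall, as in brickwork with half-length offset, so that each is centred over one of the two joints below. Either full block may take either place; the half block at one end of the upper course is already fixed.

Things in the scene. Friction and masses are not known exactly. Their poses are not given: they have to be found in the camera images.
- block_a_center (a point): one of two alike full blocks of bare machined aluminium, 44 wide (x) x 90 long (y) x 40 high (z) mm, about 0.4 kg, two dark drilled holes in its top, lying loose on the bench at varied headings. The point is its centre, 20 mm above its underside; y runs along its length. A loose half block (39 mm long) and a thin bar (30 x 120 x 14 mm) on the bench are not full blocks.
- block_b_center (a point): one of two alike full blocks of bare machined aluminium, 44 wide (x) x 90 long (y) x 40 high (z) mm, about 0.4 kg, two dark drilled holes in its top, lying loose on the bench at varied headings. The point is its centre, 20 mm above its underside; y runs along its length. A loose half block (39 mm long) and a thin bar (30 x 120 x 14 mm) on the bench are not full blocks.
- seat_near_half (a point): place over the 12 mm joint between the lower course's two full blocks, beside the half block (39 mm long, 40 mm high) fixed on the upper course; a block laid here leaves a 12 mm joint to it. Point: top face of the lower course (48 mm above the bench), mid-width, mid-joint; y along the wall to the end with the laid half block, x across, z up. A laid block's centre is 20 mm above it.
- seat_end (a point): place over the 12 mm joint between the lower course's second full block and its half block, at the other end of the wall, 102 mm from the first place. Point: top face of the lower course (48 mm above the bench), mid-width, mid-joint; y along the wall to the end with the laid half block, x across, z up. A laid block's centre is 20 mm above it.
Not all that is in view belongs to the job. What is shaped like the part that bears block_b_center but blue or green is not meant.

How it is judged:
By the outcome, as a careful person would: the job done as asked, in the order asked, and still so for the second after the job is handed in, with the robot touching nothing.
It also fails if it takes over 64 s, if anything falls off the work surface, if the arm or the gripper's body presses on something with over 40 N, if the wrist force passes 120 N, or if a joint passes its speed limit or range.

### The arm

A 7-joint arm with a two-finger parallel gripper is mounted at the origin on the work surface. World frame = base frame: x ahead of the robot, y to its left, z up, the work surface at z = 0. Lengths are in mm, angles in degrees, forces in N, time in s.
With the tool pointing down it reaches from about 425 to 950 mm from the base axis. Payload 16.7 kg.
Tool frame: the origin (TCP) lies midway between the tips of the shut fingers; the grasp point (between the pads) lies 19 mm behind it (ctrl.hold_point_z is the distance from the TCP to the grasp point, in mm); z points along the fingers, y is the direction in which the jaws open and shut (so a half turn about z gives the same grasp; the last joint's range is limited). The gripper opens to 94 mm and grips with 3 to 60 N. Pads are 16 mm wide; open, the fingers measure 119 mm over their backs; the gripper's body (75 mm by 177 mm) begins 78 mm behind the grasp point.
Start: joints at [-85.743, 24.414, 4.234, 92.017, -1.954, 63.644, -3.845], TCP at [149.813, 658.125, 171.167] pointing down, gripper open.
Joint ranges: [-163.25, 163.25], [-28.42, 122.38], [-70.27, 78.77], [12.13, 141.07], [-58.53, 238.53], [9.26, 117.41], [-156.51, 156.51]. Speed limits (degrees/s): [108.29, 108.29, 136.94, 136.94, 172.46, 172.46, 172.46].

### API

Orientations are given as a 3x3 rotation matrix whose columns are the frame's x, y, z axes.
In Python, from station import ctrl gives the robot as it stands.
- The arm moves only by the tool play_rows, never from a script. Its argument "steps" is a list of rows, each a list of 7 numbers: the opening, from 0 (shut) to 1 (fully open), then the shift along the world's x, y, z in mm, then the turn, a rotation vector about the world's x, y, z in rad. In form: [[claw, x, y, z, ax, ay, az], ...]. A call has 1 to 10 rows; each row shifts and turns the commanded pose from where the row before left it; what a row does not reach is not made up. A row lasts 1/10 s, in which the tool goes at most 50 mm and 8.59 degrees, less where a joint would pass 70% of its speed; a pose out of reach is approached as far as the arm can. A call is refused whole if a number of a shift passes 50 or a number of a turn 0.15, either way. A call with a gripper value outside its range is refused whole. The fingers move at their own pace and stop on an object; "force" is the grip in N (left out, the last holds). Time passes only in rows, so rows that do not move let the fingers close. It gives the time, the measured TCP pose, the force and the opening at its end, in the units of the state.
- ctrl.sense(): the state, without advancing time (a new reading comes with each control period).
- ctrl.read_camera(name): name is "side" or "top"; returns the picture (480x640x3 uint8, red, green, blue); there is no depth.
- ctrl.calibration(name): a dict with "vertical_fov" (degrees; the focal length in pixels is half the picture's height over the tangent of half this angle, whatever the lens; pixels are square), "cx", "cy" (the principal point, pixels), "extrinsics" (4x4, takes a point from camera to world coordinates). Camera axes: x right, y down, z forward; pixel columns grow to the right and rows downward; lengths in mm; the calibration is good to about 2 mm. A picture is of the moment at which its call begins. calibration takes no time and is no camera call.
- ctrl.close_job(): hands the job in, once; it reports no verdict.
The state is a dict: "time": time; "q": joint angles; "dq": joint speeds; "joint_torque": joint torques, N m; "position": TCP position; "eef_rot": TCP orientation; "contact_force": force on the tool from outside, world axes, zero at the start; "wrist_torque": the same for the moment, N m; "gripper_width": finger opening in mm.
Only numpy, scipy, OpenCV 4.12 (cv2) and the standard library are available. Lean on these libraries where they do the work, as an engineer would, in place of code of your own. Each camera call takes 0.05 s, during which the arm holds its last target.

## Working session

There is one attempt and no reset: what is moved stays moved. The work goes in short steps, Python scripts to look and compute and a tool call to move; the robot and the scene stay as the last step left them, time stands still between calls to the robot, and variables do not carry over. Pictures are saved under pics/ and viewed, and the job is handed in when it is done.

Besides the shell and the picture viewer there is one more tool, called after ">>>" by a JSON object that holds its "api" and its "payload", one argument or row to a line. play_rows: Moves the arm, as the interface text tells. Its arguments: {"type":"object","properties":{"steps":{"type":"array"},"force":{"type":"number"}},"required":["steps"]}

```bash
mkdir -p pics; ls
python3 - <<'E'
from station import ctrl
import cv2,numpy as np
np.set_printoptions(suppress=True,precision=4)
s=ctrl.sense();print(s['time'],s['position'],s['eef_rot'],s['gripper_width'],ctrl.hold_point_z)
for n in('top','side'):
    im=ctrl.read_camera(n);cv2.imwrite(f'pics/{n}0.png',im[:,:,::-1]);print(n,ctrl.calibration(n))
E
```

```text
pics
0.0 [149.753  657.6813 170.474 ] [[-0.975   0.222  -0.0002]
 [ 0.222   0.975  -0.0013]
 [-0.0001 -0.0013 -1.    ]] 94.14192118321353 18.8
top {'vertical_fov': 43.39283538195371, 'cx': 319.238426072298, 'cy': 236.0807617476207, 'extrinsics': array([[  -0.0134,   -0.9812,    0.1924,  271.4339],
       [  -0.9999,    0.0114,   -0.0113,  -53.6781],
       [   0.0089,   -0.1925,   -0.9812, 1097.9264],
       [   0.    ,    0.    ,    0.    ,    1.    ]])}
side {'vertical_fov': 46.950720267333956, 'cx': 319.87398635630484, 'cy': 240.74924467665588, 'extrinsics': array([[ -0.9669,  -0.1422,   0.2118, 274.8299],
       [ -0.2551,   0.5264,  -0.8111, 692.2201],
       [  0.0039,  -0.8383,  -0.5453, 577.3487],
       [  0.    ,   0.    ,   0.    ,   1.    ]])}
```

View pics/top0.png

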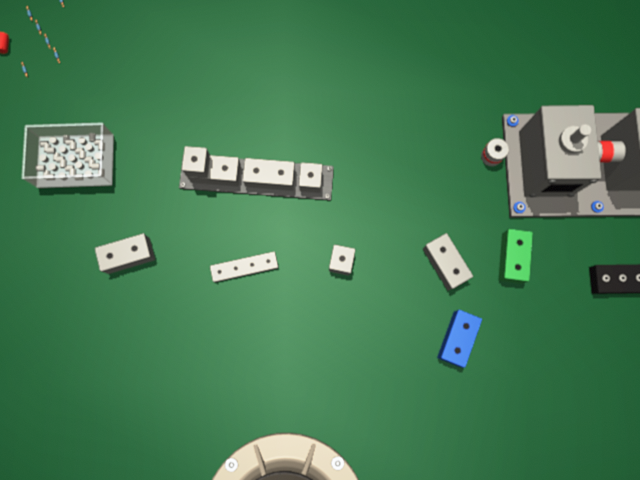

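View pics/side0.png

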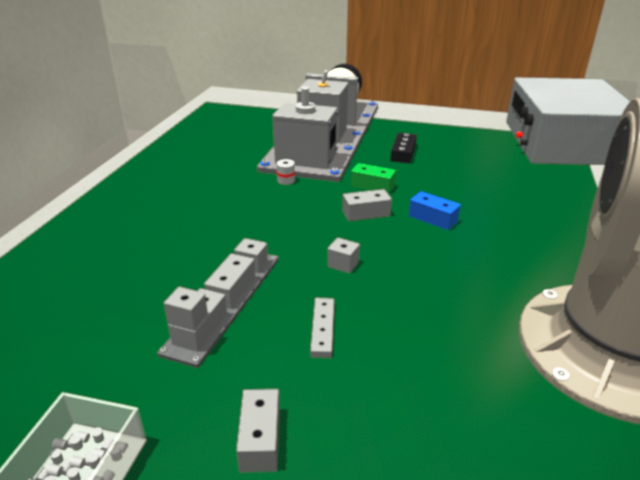

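```bash
cat > h.py <<'E'
import cv2,numpy as np
from station import ctrl
np.set_printoptions(suppress=True,precision=2)
C={n:ctrl.calibration(n) for n in('top','side')}
def ray(n,uv):
    c=C[n];f=240/np.tan(np.radians(c['vertical_fov']/2));uv=np.atleast_2d(uv).astype(float)
    d=np.c_[(uv[:,0]-c['cx'])/f,(uv[:,1]-c['cy'])/f,np.ones(len(uv))]
    E=c['extrinsics'];return E[:3,3],d@E[:3,:3].T
def plane(n,uv,z):
    o,d=ray(n,uv);return o+d*((z-o[2])/d[:,2])[:,None]
def proj(n,P):
    c=C[n];f=240/np.tan(np.radians(c['vertical_fov']/2));E=c['extrinsics']
    p=(np.atleast_2d(P)-E[:3,3])@E[:3,:3];return np.c_[f*p[:,0]/p[:,2]+c['cx'],f*p[:,1]/p[:,2]+c['cy']]
def faces(n,im,thr,smax=60,amin=200):
    hsv=cv2.cvtColor(im,cv2.COLOR_RGB2HSV)
    m=((hsv[...,2]>thr)&(hsv[...,1]<smax)).astype(np.uint8)*255
    cs,_=cv2.findContours(m,cv2.RETR_EXTERNAL,cv2.CHAIN_APPROX_NONE)
    return m,[c[:,0] for c in cs if cv2.contourArea(c)>amin]
def rect(n,c,z):
    P=plane(n,c,z)[:,:2];(cx,cy),(w,h),a=cv2.minAreaRect(P.astype(np.float32))
    if w<h: w,h,a=h,w,a+90
    return np.array([cx,cy,w,h,(a+90)%180-90])  # a: direction of long axis from x
E
python3 - <<'E'
from h import *
im=cv2.imread('pics/top0.png')[:,:,::-1].copy()
g=cv2.cvtColor(im,cv2.COLOR_RGB2GRAY)
for p in [(160,194),(169,212),(185,270),(247,105),(268,125),(160,250),(188,222)]: print(p,im[p])
m,cs=faces('top',im,195)
cv2.imwrite('pics/m0.png',m)
for c in cs:
    u=c.mean(0)
    if u[0]>480 or u[1]>400:continue
    print(u,len(c),'z40',rect('top',c,40),'z48',rect('top',c,48),'z88',rect('top',c,88)[:2])
cv2.imwrite('pics/w0.png',cv2.resize(im[130:220,160:350,::-1],None,fx=4,fy=4,interpolation=cv2.INTER_CUBIC))
E
```

```text
(160, 194) [80 76 71]
(169, 212) [237 233 222]
(185, 270) [58 57 53]
(247, 105) [222 218 203]
(268, 125) [54 63 53]
(160, 250) [238 234 225]
(188, 222) [76 76 73]
[243.49 265.97] 154 z40 [426.72  68.67 115.52  28.64 -78.01] z48 [425.55  67.74 114.65  28.42 -78.01] z88 [419.68  63.11]
[341.71 258.02] 82 z40 [ 438.69 -105.61   42.7    37.33  -12.17] z48 [ 437.43 -105.22   42.37   37.05  -12.17] z88 [ 431.1  -103.25]
[449.12 260.21] 121 z40 [ 432.84 -295.79   87.4    41.18   28.78] z48 [ 431.62 -293.96   86.74   40.87   28.78] z88 [ 425.52 -284.8 ]
[121.93 251.65] 136 z40 [454.71 284.44  87.66  41.47 -73.66] z48 [453.32 281.88  86.99  41.15 -73.66] z88 [446.39 269.1 ]
[310.23 174.6 ] 81 z40 [593.95 -51.02  43.3   37.89  -5.56] z48 [591.51 -51.04  42.97  37.6   -5.56] z88 [579.32 -51.14]
[268.2  171.27] 137 z40 [601.01  25.72  89.39  43.54  84.69] z48 [598.52  25.12  88.71  43.21  84.69] z88 [586.06  22.11]
[223.71 167.28] 92 z40 [608.56 106.71  47.89  43.76  89.39] z48 [606.02 105.49  47.53  43.43  89.39] z88 [593.27  99.43]
[193.82 158.72] 83 z40 [625.81 161.62  43.84  38.97  -5.11] z48 [623.13 159.99  43.51  38.67  -5.11] z88 [609.73 151.85]
[ 67.97 152.93] 369 z40 [633.59 388.28 117.13  80.31 -88.47] z48 [630.85 384.93 116.24  79.7  -88.47] z88 [617.16 368.22]
```

View pics/m0.png

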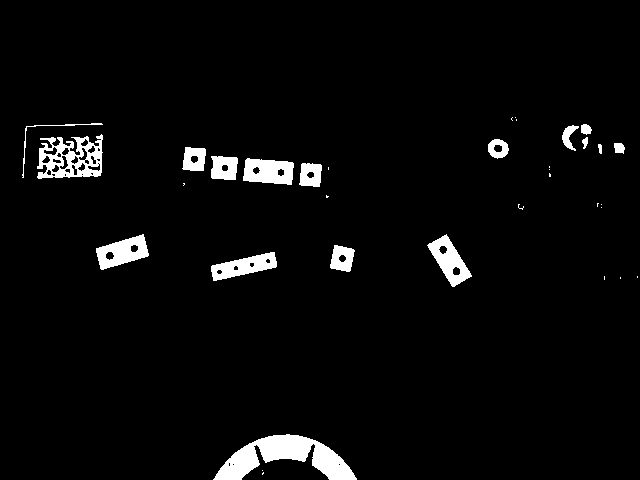

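View pics/w0.png

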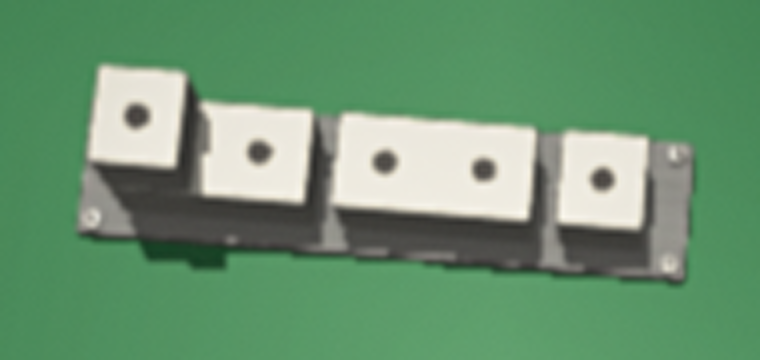

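Run:
```python
from h import *
im=cv2.imread('pics/side0.png')[:,:,::-1].copy()
for n,P in {'full2':(598.4,25.05,48),'half':(591.5,-51,48),'uhalf':(609.7,151.9,88),'L':(454.7,284.4,40),'R':(432.8,-295.8,40)}.items(): print(n,proj('side',P))
for thr in(185,200):
  m,cs=faces('side',im,thr,amin=100)
  cv2.imwrite(f'pics/ms{thr}.png',m)
  for c in cs:
    u=c.mean(0)
    if u[0]<400 and u[1]>180: print(thr,u,len(c),*[rect('side',c,z) for z in(40,48,88)])
for s,p in [('L',(259,430)),('w',(230,270))]:print(im[p[1],p[0]])
cv2.imwrite('pics/s0z.png',cv2.resize(im[225:475,150:350,::-1],None,fx=2.4,fy=2.4,interpolation=cv2.INTER_CUBIC))
```

```text
full2 [[230.83 269.37]]
half [[251.45 245.05]]
uhalf [[186.08 296.41]]
L [[259.77 416.24]]
R [[367.49 195.61]]
185 [ 79.38 435.84] 680 [638.36 367.56 135.04 113.2    1.74] [632.95 372.39 133.03 111.51   1.74] [605.89 396.56 122.98 103.09   1.74]
185 [257.91 420.23] 184 [455.7  287.55  87.79  41.61 -73.82] [453.01 293.57  86.49  40.99 -73.82] [439.54 323.7   79.95  37.89 -73.82]
185 [322.37 324.68] 133 [424.11 102.98 112.72  26.27 -77.95] [421.89 111.75 111.04  25.88 -77.95] [410.77 155.61 102.65  23.92 -77.95]
185 [195.72 298.03] 132 [628.52  99.66  75.11  48.15  -4.71] [623.26 108.48  74.    47.43  -4.71] [596.93 152.59  68.4   43.84  -4.71]
185 [228.84 271.34] 100 [604.21  18.43  88.61  41.64  84.88] [599.31  28.46  87.29  41.02  84.88] [574.79  78.62  80.7   37.92  84.88]
185 [343.41 245.98] 58 [ 439.63 -102.16   40.79   36.65  -12.46] [437.18 -90.33  40.19  36.1  -12.46] [424.91 -31.2   37.15  33.37 -12.46]
185 [250.35 246.27] 60 [597.01 -58.72  41.32  36.86  -5.71] [592.21 -47.54  40.7   36.32  -5.71] [568.23   8.36  37.63  33.57  -5.71]
185 [366.57 196.48] 94 [ 434.25 -293.03  
[... 531 characters left out ...]
] 131 [628.6   99.74  72.97  45.94  -4.65] [623.33 108.56  71.88  45.26  -4.65] [597.   152.66  66.45  41.84  -4.65]
200 [229.07 271.19] 97 [604.2   18.52  85.57  39.5   84.93] [599.3   28.55  84.3   38.91  84.93] [574.78  78.7   77.93  35.97  84.93]
200 [250.26 246.18] 57 [596.93 -58.39  38.83  33.47  -4.51] [592.14 -47.22  38.25  32.97  -4.51] [568.16   8.66  35.36  30.48  -4.51]
200 [343.43 246.  ] 54 [ 439.44 -101.78   38.21   32.97  -13.08] [436.99 -89.95  37.64  32.48 -13.08] [424.74 -30.85  34.8   30.03 -13.08]
200 [366.32 196.45] 91 [ 434.2  -292.52   83.83   35.32   29.36] [ 431.83 -277.86   82.58   34.79   29.36] [ 419.97 -204.56   76.34   32.16   29.36]
[110 111 107]
[212 213 204]
```

View pics/s0z.png

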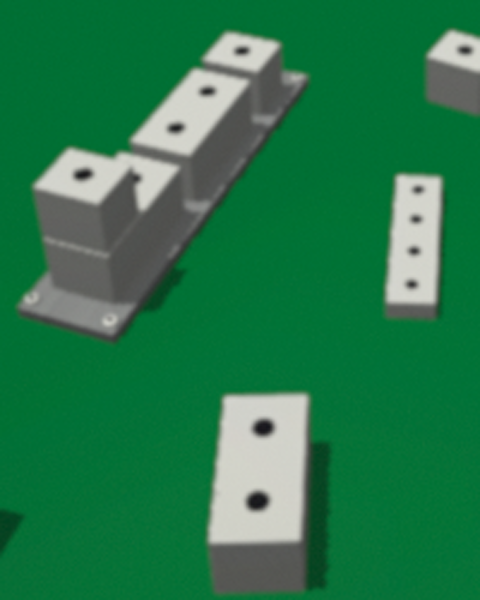

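>>> {"api": "play_rows", "payload": {
  "steps": [
    [1,30.5,-37.2,0,0,0,-0.106],
    [1,30.5,-37.2,0,0,0,-0.106],
    [1,30.5,-37.2,0,0,0,-0.106],
    [1,30.5,-37.2,0,0,0,-0.106],
    [1,30.5,-37.2,0,0,0,-0.106],
    [1,30.5,-37.2,0,0,0,-0.106],
    [1,30.5,-37.2,0,0,0,-0.106],
    [1,30.5,-37.2,0,0,0,-0.106],
    [1,30.5,-37.2,0,0,0,-0.106],
    [1,30.5,-37.2,0,0,0,-0.106]
  ],
  "force": 30
}}

```text
time: 1.1
position: [455.6, 284.4, 171.2]
eef_rot: [[-0.279, 0.96, -0.0], [0.96, 0.279, 0.0], [0.0, -0.0, -1.0]]
contact_force: [0.7, 1.2, 1.0]
gripper_width: 94.1
```

>>> {"api": "play_rows", "payload": {
  "steps": [
    [1,0,0,0,0,0,0],
    [1,0,0,0,0,0,0],
    [1,0,0,0,0,0,0]
  ]
}}

```text
time: 1.4
position: [454.1, 286.9, 171.0]
eef_rot: [[-0.285, 0.959, -0.001], [0.959, 0.285, -0.0], [0.0, -0.001, -1.0]]
contact_force: [-0.7, 0.5, -0.4]
gripper_width: 94.1
```

```bash
cat > st.py <<'E'
from h import *
s=ctrl.sense();R=np.array(s['eef_rot']);print(s['time'],s['position'],'jaw',np.degrees(np.arctan2(R[1,1],R[0,1])),'z',R[:,2],'w',s['gripper_width'],'F',s['contact_force'],'q',s['q'])
E
python3 st.py
```

```text
1.4 [454.12 286.93 170.96] jaw 16.548546606849637 z [-0. -0. -1.] w 94.13733722150239 F [-0.67  0.5  -0.36] q [-61.58  12.07  26.05 110.91  -6.21  58.39 -16.22]
```

>>> {"api": "play_rows", "payload": {
  "steps": [
    [1,0.4,0,-40,0,0,0],
    [1,0,0,-40,0,0,0],
    [1,0,0,-40,0,0,0],
    [1,0,0,-25,0,0,0],
    [1,0,0,-13,0,0,0],
    [1,0,0,-6,0,0,0],
    [1,0,0,0,0,0,0],
    [1,0,0,0,0,0,0]
  ]
}}

```text
time: 2.2
position: [455.7, 286.8, 8.2]
eef_rot: [[-0.283, 0.959, 0.001], [0.959, 0.283, 0.001], [0.001, 0.001, -1.0]]
contact_force: [0.6, 0.8, 0.3]
gripper_width: 93.9
```

>>> {"api": "play_rows", "payload": {
  "steps": [
    [0.3,0,0,0,0,0,0],
    [0.3,0,0,0,0,0,0],
    [0.3,0,0,0,0,0,0],
    [0.3,0,0,0,0,0,0],
    [0.3,0,0,0,0,0,0],
    [0.3,0,0,0,0,0,0],
    [0.3,0,0,0,0,0,0],
    [0.3,0,0,0,0,0,0]
  ],
  "force": 30
}}

```text
time: 3.0
position: [455.2, 286.1, 7.1]
eef_rot: [[-0.283, 0.959, -0.0], [0.959, 0.283, -0.0], [0.0, -0.0, -1.0]]
contact_force: [-0.8, 0.6, 0.2]
gripper_width: 33.4
```

```bash
python3 st.py
python3 - <<'E'
from h import *
cv2.imwrite('pics/s1.png',ctrl.read_camera('side')[:,:,::-1])
E
```

```text
3.0 [455.18 286.13   7.13] jaw 16.442393579579782 z [-0. -0. -1.] w 33.42350156597965 F [-0.75  0.63  0.23] q [-56.72  25.31  21.89 118.34 -14.71  38.9   -8.77]
```

View pics/s1.png

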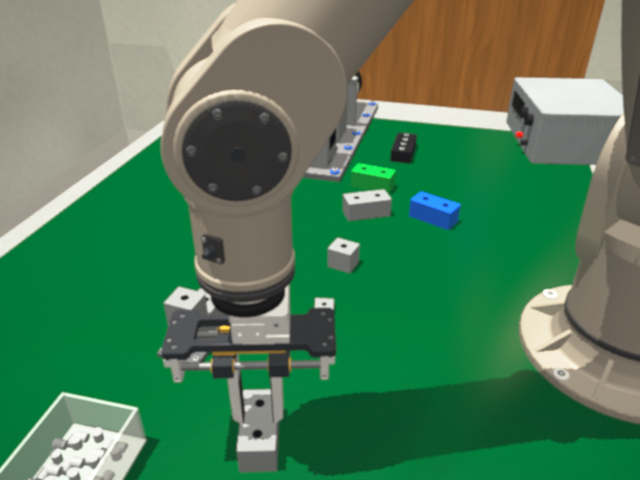

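```bash
python3 - <<'E'
from h import *
im=cv2.imread('pics/s1.png');cv2.imwrite('pics/s1z.png',cv2.resize(im[330:480,180:350],None,fx=4,fy=4,interpolation=cv2.INTER_CUBIC))
t=ctrl.read_camera('top')[:,:,::-1];cv2.imwrite('pics/t1.png',t)
E
python3 st.py
```

```text
3.1 [455.22 286.11   7.14] jaw 16.44073694604302 z [-0. -0. -1.] w 28.854667006231114 F [0.31 0.1  1.37] q [-56.71  25.31  21.89 118.34 -14.71  38.9   -8.77]
```

View pics/s1z.png

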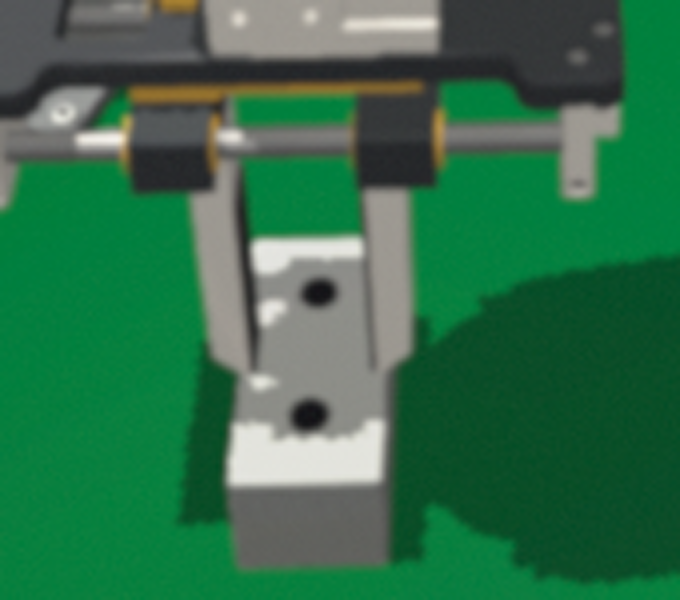

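View pics/t1.png

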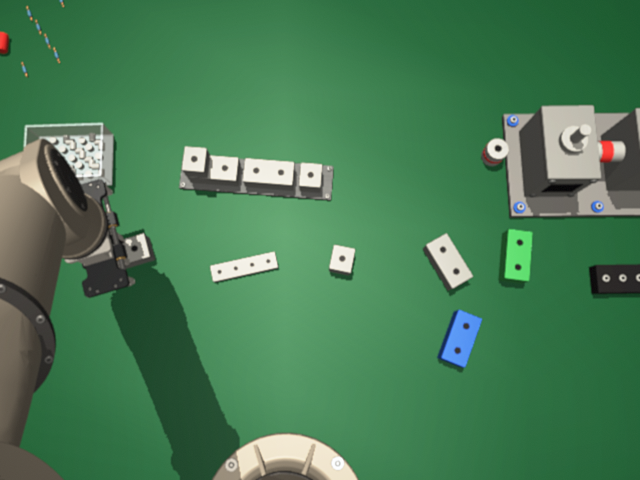

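>>> {"api": "play_rows", "payload": {
  "steps": [
    [0,0,0,0,0,0,0],
    [0,0,0,0,0,0,0],
    [0,0,0,0,0,0,0]
  ],
  "force": 40
}}

```text
time: 3.4
position: [455.2, 286.1, 7.2]
eef_rot: [[-0.283, 0.959, -0.0], [0.959, 0.283, -0.0], [-0.0, -0.0, -1.0]]
contact_force: [0.1, -0.1, 0.0]
gripper_width: 7.4
```

```bash
python3 - <<'E'
from h import *
im=ctrl.read_camera('side')[:,:,::-1];cv2.imwrite('pics/s2z.png',cv2.resize(im[330:480,180:350],None,fx=4,fy=4,interpolation=cv2.INTER_CUBIC))
E
python3 st.py
```

```text
3.45 [455.22 286.14   7.16] jaw 16.441681677277558 z [-0.  0. -1.] w 3.4459603685419253 F [ 0.22 -0.21 -0.11] q [-56.71  25.31  21.89 118.34 -14.7   38.9   -8.77]
```

View pics/s2z.png

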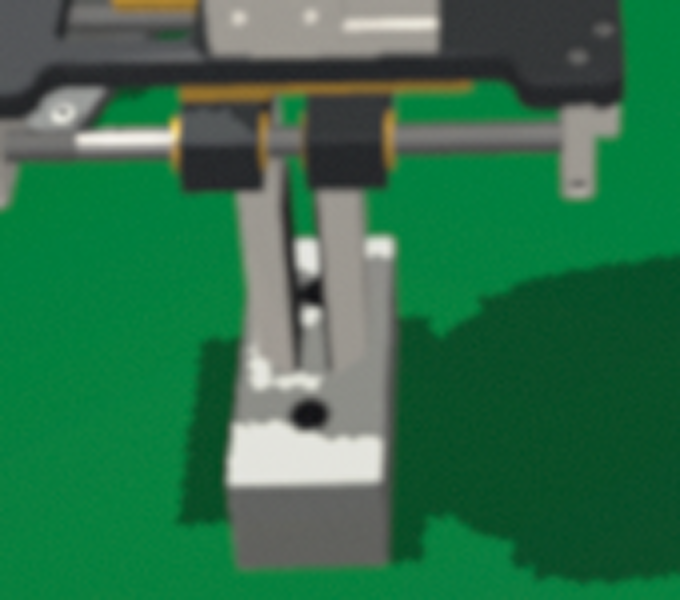

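Run:
```python
from h import *
for z in (7,26,40,85,104,137): print(z,proj('side',(455.2,286.1,z)),proj('side',(455.2,294.1,z)))
```

```text
7 [[260.4  435.11]] [[258.15 440.45]]
26 [[259.54 424.95]] [[257.25 430.28]]
40 [[258.89 417.27]] [[256.56 422.57]]
85 [[256.69 391.3 ]] [[254.25 396.55]]
104 [[255.71 379.73]] [[253.22 384.94]]
137 [[253.92 358.69]] [[251.34 363.83]]
```

The fingers closed to 3 mm with no contact force, and in the picture they pass straight through the block. That shouldn't happen. I'll open them and look at the block again.

>>> {"api": "play_rows", "payload": {
  "steps": [
    [1,0,0,0,0,0,0],
    [1,0,0,0,0,0,0],
    [1,0,0,0,0,0,0],
    [1,0,0,0,0,0,0],
    [1,0,0,0,0,0,0],
    [1,0,0,0,0,0,0],
    [1,0,0,0,0,0,0],
    [1,0,0,0,0,0,0],
    [1,0,0,0,0,0,0],
    [1,0,0,0,0,0,0]
  ]
}}

```text
time: 4.45
position: [455.2, 286.1, 7.2]
eef_rot: [[-0.283, 0.959, -0.0], [0.959, 0.283, 0.0], [0.0, -0.0, -1.0]]
contact_force: [-0.0, 0.1, 0.7]
gripper_width: 80.1
```

```bash
python3 - <<'E'
from h import *
im=ctrl.read_camera('side')[:,:,::-1];cv2.imwrite('pics/s3z.png',cv2.resize(im[270:480,130:350],None,fx=2.8,fy=2.8,interpolation=cv2.INTER_CUBIC))
E
python3 st.py
```

```text
4.5 [455.22 286.14   7.17] jaw 16.441342558099866 z [-0.  0. -1.] w 84.09729035028515 F [ 1.1   0.5  -0.44] q [-56.71  25.31  21.89 118.34 -14.7   38.9   -8.77]
```

View pics/s3z.png

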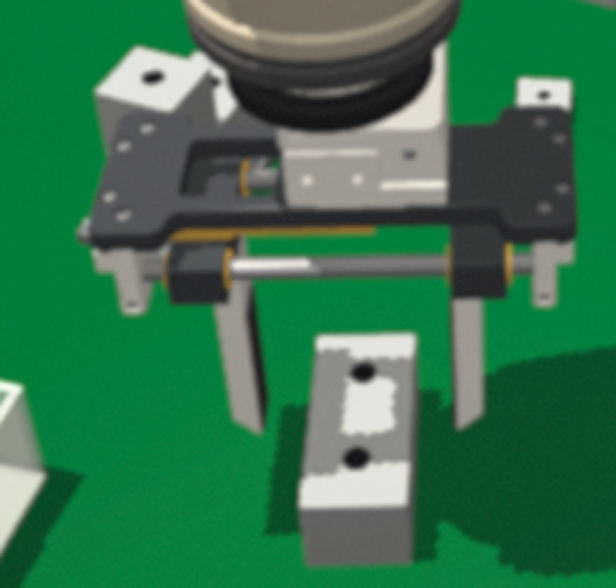

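Run:
```python
from h import *
j=np.array([.959,.283]);l=np.array([-.283,.959]);c=np.array([455.2,286.1])
for nm,sg,px in(('Ltip inner',1,(223.6,424)),('Rtip inner',-1,(293,423.5)),('Rtip outer',-1,(303,418)),):
  for off in(8,):
    p=c+sg*j*(42 if 'inner' in nm else 54)+l*off
    for z in(7,20,30,40): print(nm,px,z,proj('side',(*p,z)),proj('side',(*(p-2*off*l),z)))
```

```text
Ltip inner (223.6, 424) 7 [[225.32 441.4 ]] [[226.8  430.43]]
Ltip inner (223.6, 424) 20 [[224.35 434.47]] [[225.86 423.52]]
Ltip inner (223.6, 424) 30 [[223.59 429.04]] [[225.13 418.11]]
Ltip inner (223.6, 424) 40 [[222.82 423.52]] [[224.39 412.61]]
Rtip inner (293, 423.5) 7 [[294.57 439.87]] [[294.69 428.96]]
Rtip inner (293, 423.5) 20 [[294.34 432.95]] [[294.47 422.06]]
Rtip inner (293, 423.5) 30 [[294.16 427.52]] [[294.29 416.66]]
Rtip inner (293, 423.5) 40 [[293.98 422.01]] [[294.12 411.16]]
Rtip outer (303, 418) 7 [[304.43 439.66]] [[304.35 428.76]]
Rtip outer (303, 418) 20 [[304.3  432.73]] [[304.23 421.86]]
Rtip outer (303, 418) 30 [[304.21 427.31]] [[304.14 416.45]]
Rtip outer (303, 418) 40 [[304.11 421.79]] [[304.04 410.95]]
```

```bash
python3 - <<'E'
from h import *
im=ctrl.read_camera('side')[:,:,::-1];cv2.imwrite('pics/s4z.png',cv2.resize(im[360:460,200:320],None,fx=6,fy=6,interpolation=cv2.INTER_CUBIC))
E
python3 st.py
```

```text
4.55 [455.19 286.13   7.17] jaw 16.439213786630763 z [-0.  0. -1.] w 88.52894223527515 F [-0.48  0.18  0.19] q [-56.71  25.31  21.89 118.34 -14.71  38.9   -8.77]
```

View pics/s4z.png

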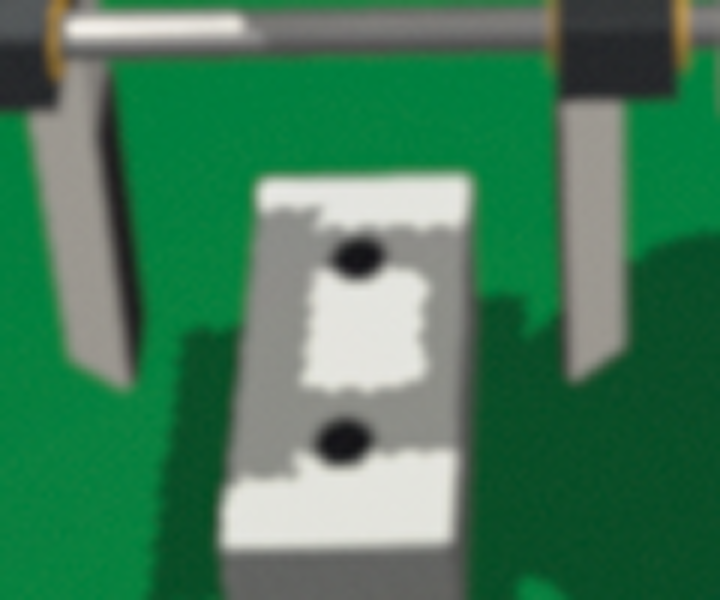

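The finger tips appear at about z = 40, near the block's top, while the state reads 7. They seem to have closed above the block rather than through it. I'll lower in small steps and check with force and camera.

>>> {"api": "play_rows", "payload": {
  "steps": [
    [1,0,0,-5,0,0,0],
    [1,0,0,-5,0,0,0],
    [1,0,0,-5,0,0,0],
    [1,0,0,0,0,0,0],
    [1,0,0,0,0,0,0]
  ]
}}

```text
time: 5.05
position: [455.1, 285.9, -8.1]
eef_rot: [[-0.283, 0.959, -0.0], [0.959, 0.283, -0.0], [-0.0, -0.001, -1.0]]
contact_force: [-0.4, 0.4, -0.6]
gripper_width: 94.0
```

```bash
python3 - <<'E'
from h import *
im=ctrl.read_camera('side')[:,:,::-1];cv2.imwrite('pics/s5z.png',cv2.resize(im[360:460,200:320],None,fx=6,fy=6,interpolation=cv2.INTER_CUBIC))
E
python3 st.py
```

```text
5.1 [455.26 286.06  -7.89] jaw 16.434403967647036 z [-0. -0. -1.] w 93.93707454224268 F [-0.07 -0.22  0.26] q [-56.05  26.72  21.15 118.71 -15.57  37.18  -8.04]
```

View pics/s5z.png

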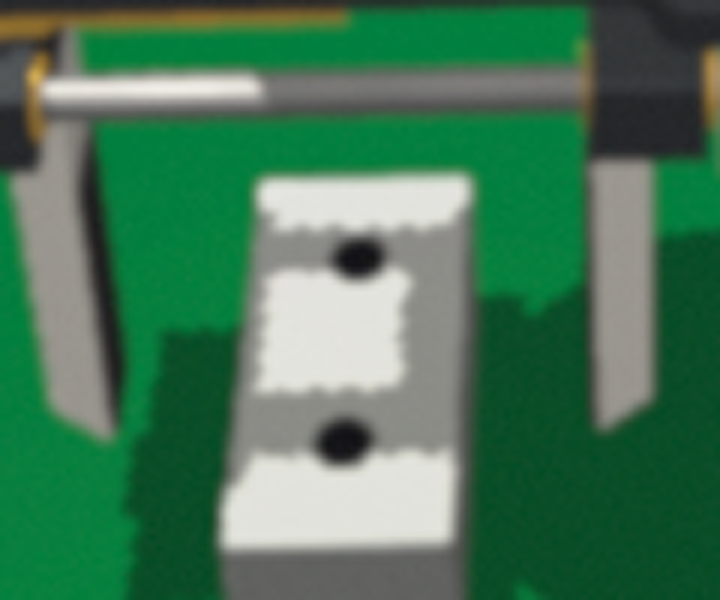

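>>> {"api": "play_rows", "payload": {
  "steps": [
    [1,0,0,-5,0,0,0],
    [1,0,0,-4,0,0,0],
    [1,0,0,-3,0,0,0],
    [1,0,0,0,0,0,0],
    [1,0,0,0,0,0,0]
  ]
}}

```text
time: 5.6
position: [455.2, 286.0, -19.9]
eef_rot: [[-0.283, 0.959, -0.0], [0.959, 0.283, -0.0], [-0.0, -0.0, -1.0]]
contact_force: [0.0, -0.2, 0.6]
gripper_width: 94.4
```

>>> {"api": "play_rows", "payload": {
  "steps": [
    [0.3,0,0,0,0,0,0],
    [0.3,0,0,0,0,0,0],
    [0.3,0,0,0,0,0,0],
    [0.3,0,0,0,0,0,0],
    [0.3,0,0,0,0,0,0],
    [0.3,0,0,0,0,0,0],
    [0.3,0,0,0,0,0,0],
    [0.3,0,0,0,0,0,0]
  ],
  "force": 30
}}

```text
time: 6.4
position: [455.3, 286.2, -19.8]
eef_rot: [[-0.283, 0.959, 0.0], [0.959, 0.283, 0.0], [0.0, 0.0, -1.0]]
contact_force: [1.3, -0.2, -1.2]
gripper_width: 43.6
```

```bash
python3 - <<'E'
from h import *
im=ctrl.read_camera('side')[:,:,::-1];cv2.imwrite('pics/s6z.png',cv2.resize(im[360:460,200:320],None,fx=6,fy=6,interpolation=cv2.INTER_CUBIC))
E
python3 st.py
```

```text
6.45 [455.29 286.16 -19.81] jaw 16.440571690718496 z [ 0.  0. -1.] w 43.67883124839907 F [0.89 0.24 0.49] q [-55.51  27.85  20.52 118.97 -16.25  35.8   -7.46]
```

View pics/s6z.png

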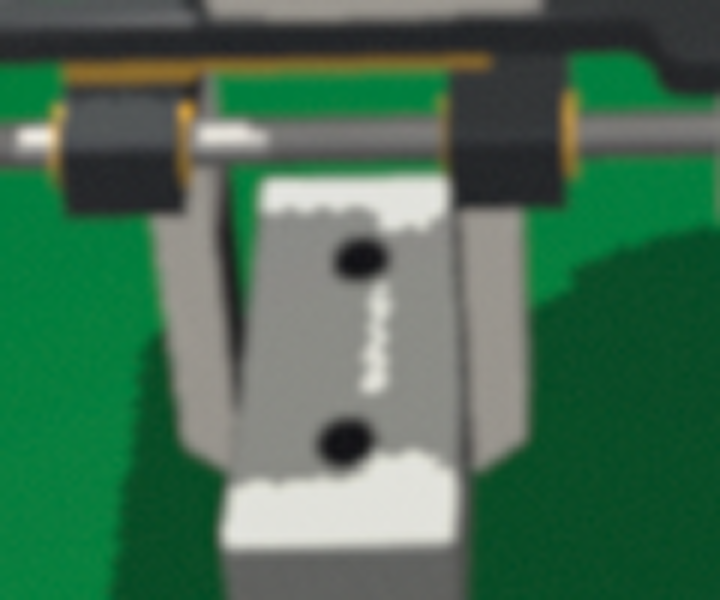

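>>> {"api": "play_rows", "payload": {
  "steps": [
    [0.3,0,0,10,0,0,0],
    [0.3,0,0,25,0,0,0],
    [0.3,0,0,35,0,0,0],
    [0.3,0,0,30,0,0,0],
    [0.3,0,0,10,0,0,0],
    [0.3,0,0,0,0,0,0]
  ]
}}

```text
time: 7.05
position: [455.6, 286.7, 91.3]
eef_rot: [[-0.283, 0.959, 0.001], [0.959, 0.283, 0.002], [0.001, 0.002, -1.0]]
contact_force: [0.3, -0.7, -4.0]
gripper_width: 43.4
```

>>> {"api": "play_rows", "payload": {
  "steps": [
    [0.3,8.2,-10.6,0,0,0,-0.016],
    [0.3,15,-20,0,0,0,-0.04],
    [0.3,20,-30,0,0,0,-0.06],
    [0.3,23,-33,0,0,0,-0.06],
    [0.3,23,-33,0,0,0,-0.06],
    [0.3,20,-30,0,0,0,-0.06],
    [0.3,20,-28,0,0,0,-0.04],
    [0.3,14,-18,0,0,0,-0.03],
    [0.3,5,-6,0,0,0,-0.01],
    [0.3,0,0,0,0,0,0]
  ]
}}

```text
time: 8.05
position: [603.1, 75.6, 88.6]
eef_rot: [[0.091, 0.996, -0.002], [0.996, -0.091, -0.002], [-0.002, -0.002, -1.0]]
contact_force: [0.3, 0.0, -4.5]
gripper_width: 43.5
```

>>> {"api": "play_rows", "payload": {
  "steps": [
    [0.3,0,0,-10,0,0,0],
    [0.3,0,0,-20,0,0,0],
    [0.3,0,0,-15,0,0,0],
    [0.3,0,0,-5,0,0,0],
    [0.3,0,0,0,0,0,0],
    [0.3,0,0,0,0,0,0]
  ]
}}

```text
time: 8.65
position: [603.6, 77.7, 40.5]
eef_rot: [[0.089, 0.996, 0.0], [0.996, -0.089, 0.0], [0.0, 0.0, -1.0]]
contact_force: [0.1, 0.0, -3.9]
gripper_width: 44.0
```

```bash
python3 - <<'E'
from h import *
im=ctrl.read_camera('side')[:,:,::-1];cv2.imwrite('pics/s7.png',im)
cv2.imwrite('pics/s7z.png',cv2.resize(im[170:370,140:340],None,fx=3,fy=3,interpolation=cv2.INTER_CUBIC))
im=ctrl.read_camera('top')[:,:,::-1];cv2.imwrite('pics/t7.png',im)
E
python3 st.py
```

```text
8.75 [603.91  77.66  40.87] jaw -5.098147549309425 z [ 0.  0. -1.] w 43.73243265044733 F [ 0.03  0.77 -4.89] q [-36.52  29.54  30.51 108.47 -19.95  47.22  -0.63]
```

View pics/s7z.png

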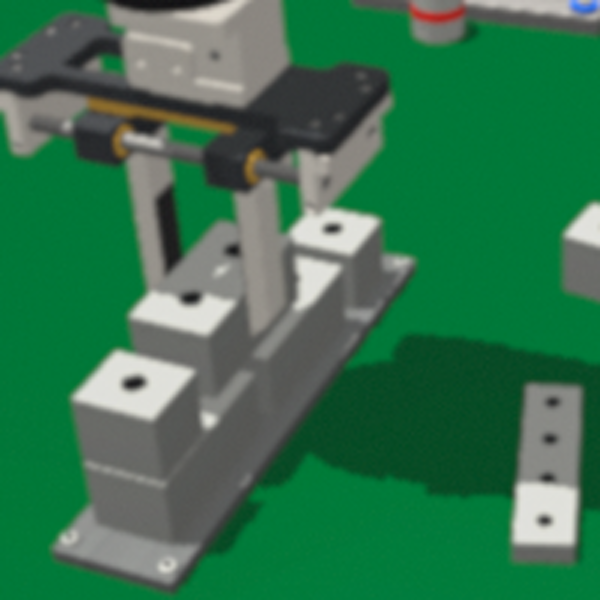

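View pics/t7.png

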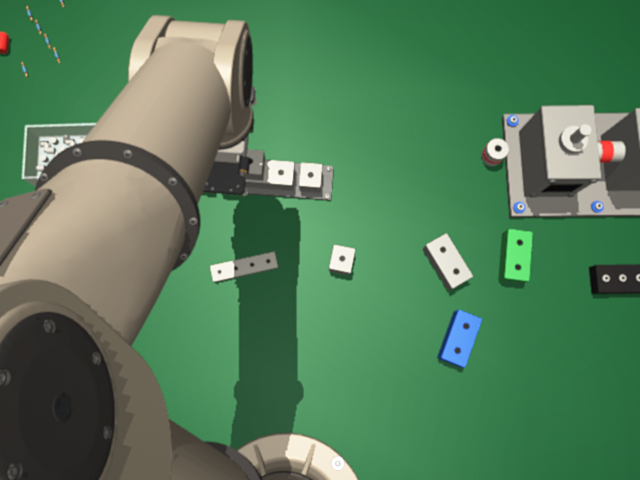

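Run:
```python
from h import *
a,b=plane('top',[(109.5,255.3),(134.3,248)],40);print('hole spacing',np.linalg.norm(a-b))
im=cv2.imread('pics/s7.png')[:,:,::-1].copy();g=cv2.cvtColor(im,cv2.COLOR_RGB2GRAY)
u=np.array([.089,.996]);v=np.array([-.996,.089])
c=np.array([603.8,79.3])
for z in(98,100.6,103):
  pts=[(*(c+s*22.5*u),z) for s in(1,-1)]+[(*(c+45*u+t*22*v),z) for t in(1,-1)]
  print(z,proj('side',pts).round(1).tolist())
m=(g<70).astype(np.uint8);n,l,st,ce=cv2.connectedComponentsWithStats(m)
for i in range(1,n):
  if 15<st[i,4]<80 and 150<ce[i,0]<270 and 230<ce[i,1]<320: print('dark',ce[i],st[i,4])
cv2.imwrite('pics/s7zz.png',cv2.resize(im[240:320,150:260,::-1],None,fx=7,fy=7,interpolation=cv2.INTER_CUBIC))
```

```text
hole spacing 44.997437854912896
98 [[203.1, 270.7], [218.0, 254.4], [208.7, 282.6], [181.8, 276.2]]
100.6 [[202.9, 269.3], [217.8, 253.0], [208.5, 281.1], [181.6, 274.8]]
103 [[202.7, 267.9], [217.7, 251.7], [208.3, 279.8], [181.3, 273.4]]
```

View pics/s7zz.png

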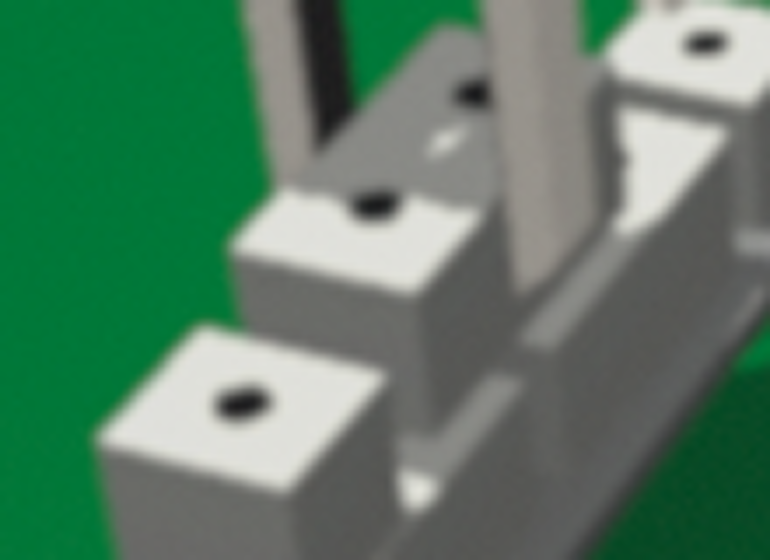

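>>> {"api": "play_rows", "payload": {
  "steps": [
    [0.3,0,0,-5,0,0,0],
    [0.3,0,0,-4,0,0,0],
    [0.3,0,0,-1.5,0,0,0],
    [0.3,0,0,0,0,0,0],
    [0.3,0,0,0,0,0,0]
  ]
}}

```text
time: 9.25
position: [603.4, 77.4, 29.6]
eef_rot: [[0.089, 0.996, -0.0], [0.996, -0.089, -0.0], [-0.0, -0.0, -1.0]]
contact_force: [-0.8, -0.2, -4.7]
gripper_width: 43.7
```

>>> {"api": "play_rows", "payload": {
  "steps": [
    [0.3,0,0,-0.5,0,0,0],
    [0.3,0,0,-0.5,0,0,0],
    [0.3,0,0,0,0,0,0],
    [0.3,0,0,0,0,0,0]
  ]
}}

```text
time: 9.65
position: [603.5, 77.5, 28.7]
eef_rot: [[0.089, 0.996, 0.0], [0.996, -0.089, 0.0], [0.0, 0.0, -1.0]]
contact_force: [0.1, -0.2, -4.7]
gripper_width: 43.9
```

>>> {"api": "play_rows", "payload": {
  "steps": [
    [0.3,0,0,-0.4,0,0,0],
    [0.3,0,0,0,0,0,0],
    [0.3,0,0,0,0,0,0]
  ]
}}

```text
time: 9.95
position: [603.4, 77.5, 28.2]
eef_rot: [[0.089, 0.996, -0.0], [0.996, -0.089, 0.0], [0.0, -0.0, -1.0]]
contact_force: [-0.4, 0.1, -4.0]
gripper_width: 43.9
```

>>> {"api": "play_rows", "payload": {
  "steps": [
    [0.3,0,0,-0.4,0,0,0],
    [0.3,0,0,0,0,0,0],
    [0.3,0,0,0,0,0,0]
  ]
}}

```text
time: 10.25
position: [603.4, 77.5, 28.2]
eef_rot: [[0.089, 0.996, 0.0], [0.996, -0.089, 0.0], [0.0, -0.0, -1.0]]
contact_force: [-3.2, -0.6, 5.9]
gripper_width: 43.9
```

>>> {"api": "play_rows", "payload": {
  "steps": [
    [0.65,0,0,0,0,0,0],
    [0.65,0,0,0,0,0,0],
    [0.65,0,0,0,0,0,0],
    [0.65,0,0,0,0,0,0],
    [0.65,0,0,0,0,0,0]
  ]
}}

```text
time: 10.75
position: [603.4, 77.5, 27.8]
eef_rot: [[0.089, 0.996, -0.0], [0.996, -0.089, -0.0], [-0.0, -0.0, -1.0]]
contact_force: [0.6, -0.6, 0.3]
gripper_width: 61.1
```

>>> {"api": "play_rows", "payload": {
  "steps": [
    [0.65,0,0,10,0,0,0],
    [0.65,0,0,20,0,0,0],
    [0.65,0,0,40,0,0,0],
    [0.65,0,0,40,0,0,0],
    [1,0,0,0,0,0,0]
  ]
}}

```text
time: 11.25
position: [606.3, 77.5, 143.5]
eef_rot: [[0.09, 0.996, 0.007], [0.996, -0.09, 0.002], [0.003, 0.007, -1.0]]
contact_force: [0.1, 0.3, -0.1]
gripper_width: 65.5
```

>>> {"api": "play_rows", "payload": {
  "steps": [
    [1,-17,-37.2,0,0,0,-0.098],
    [1,-17,-37.2,0,0,0,-0.098],
    [1,-17,-37.2,0,0,0,-0.098],
    [1,-17,-37.2,0,0,0,-0.098],
    [1,-17,-37.2,0,0,0,-0.098],
    [1,-17,-37.2,0,0,0,-0.098],
    [1,-17,-37.2,0,0,0,-0.098],
    [1,-17,-37.2,0,0,0,-0.098],
    [1,-17,-37.2,0,0,0,-0.098],
    [1,-17,-37.2,0,0,0,-0.098]
  ]
}}

```text
time: 12.25
position: [432.6, -295.7, 138.2]
eef_rot: [[0.879, 0.478, 0.001], [0.478, -0.879, 0.0], [0.001, -0.0, -1.0]]
contact_force: [1.2, -0.4, 0.6]
gripper_width: 93.9
```

>>> {"api": "play_rows", "payload": {
  "steps": [
    [1,0,0,-40,0,0,0],
    [1,0,0,-20,0,0,0],
    [1,0,0,0,0,0,0],
    [1,0,0,0,0,0,0],
    [1,0,0,0,0,0,0]
  ]
}}

```text
time: 12.75
position: [434.2, -294.7, 79.1]
eef_rot: [[0.877, 0.481, 0.001], [0.481, -0.877, -0.0], [0.001, 0.001, -1.0]]
contact_force: [-0.2, -0.3, -0.6]
gripper_width: 94.0
```

```bash
python3 st.py
python3 - <<'E'
from h import *
im=ctrl.read_camera('side')[:,:,::-1];cv2.imwrite('pics/s8.png',im)
im=ctrl.read_camera('top')[:,:,::-1];cv2.imwrite('pics/t8.png',im)
E
```

```text
12.75 [ 434.15 -294.74   79.07] jaw -61.23502215590063 z [ 0. -0. -1.] w 94.0205330732295 F [-0.16 -0.34 -0.6 ] q [-13.07  23.31  50.28 118.4  -23.95  48.69 -10.13]
```

View pics/s8.png

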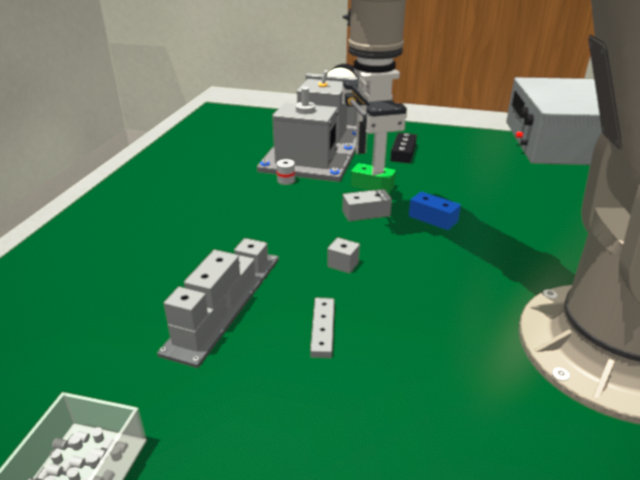

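View pics/t8.png

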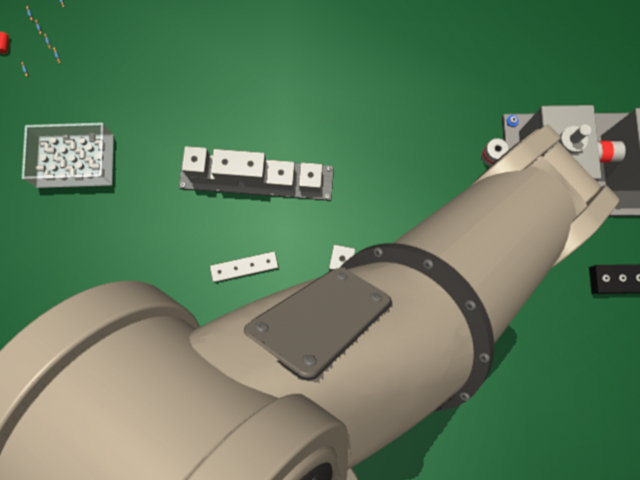

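Run:
```python
from h import *
for z in(78,100,111,120): print(z,proj('side',[(433.5-.481*47+8*.877,-294.3+.877*47+8*.481,z),(433.5-.481*59.5-8*.877,-294.3+.877*59.5-8*.481,z)]))
im=cv2.imread('pics/top0.png');print('green corners',plane('top',[(507,230),(532,231),(505,280),(530,281)],40)[:,:2])
im=cv2.imread('pics/t8.png')[:,:,::-1].copy()
m,cs=faces('top',im,195)
for c in cs:
  u=c.mean(0)
  if 180<u[0]<330 and u[1]<200: print(u,rect('top',c,48),rect('top',c,88))
im=cv2.imread('pics/s8.png');cv2.imwrite('pics/s8z.png',cv2.resize(im[80:240,320:480],None,fx=4,fy=4,interpolation=cv2.INTER_CUBIC))
```

```text
78 [[371.63 190.29]
 [381.64 192.35]]
100 [[372.26 180.05]
 [382.39 182.06]]
111 [[372.58 174.84]
 [382.77 176.83]]
120 [[372.85 170.54]
 [383.09 172.51]]
green corners [[ 486.1  -403.24]
 [ 483.75 -448.14]
 [ 395.99 -393.07]
 [ 393.67 -437.24]]
[310.27 174.43] [590.96 -51.12  41.71  37.31  -5.19] [578.79 -51.22  40.12  35.89  -5.19]
[279.57 171.95] [596.36   5.04  47.84  42.51  85.14] [583.98   2.8   46.02  40.89  85.14]
[237.05 162.6 ] [615.1   82.65  94.65  43.37  84.97] [602.01  77.45  91.05  41.72  84.97]
[193.82 158.72] [623.15 160.06  43.2   38.59  -4.58] [609.75 151.92  41.55  37.12  -4.58]
```

View pics/s8z.png

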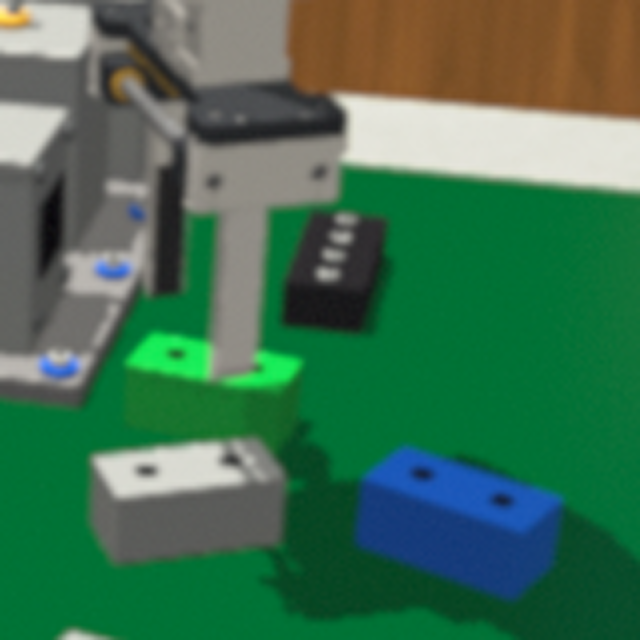

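Run:
```python
from h import *
im=cv2.imread('pics/t8.png');g=cv2.cvtColor(im,cv2.COLOR_BGR2GRAY)
cv2.imwrite('pics/t8z.png',cv2.resize(im[140:205,170:340],None,fx=4.5,fy=4.5,interpolation=cv2.INTER_CUBIC))
def hole(u,v,r=4):
    w=g[v-r:v+r+1,u-r:u+r+1].astype(float);w=np.clip(200-w,0,None);yy,xx=np.mgrid[v-r:v+r+1,u-r:u+r+1]
    return (w*xx).sum()/w.sum(),(w*yy).sum()/w.sum()
for nm,u,v,z in(('uh',194,159,88),('b1',224,162,88),('b2',250,163,88),('f2',281,172,48),('lh',311,175,48)):
    p=hole(u,v);print(nm,np.array(p),plane('top',p,z)[0,:2])
```

```text
uh [193.75 158.5 ] [610.13 152.06]
b1 [224.37 161.39] [604.3   98.54]
b2 [250.03 163.28] [600.39  53.76]
f2 [280.47 171.98] [596.4    2.81]
lh [310.16 174.37] [591.32 -50.88]
```

View pics/t8z.png

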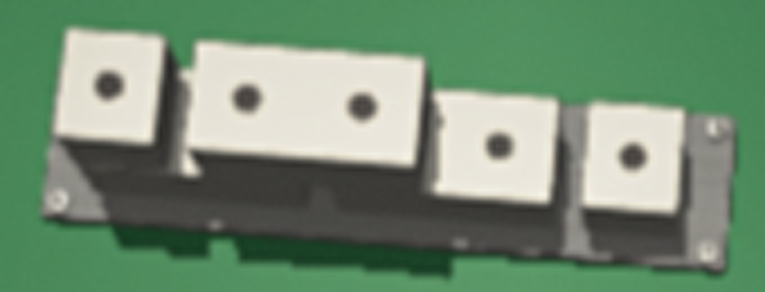

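Run:
```python
from h import *
im=cv2.imread('pics/top0.png');g=cv2.cvtColor(im,cv2.COLOR_BGR2GRAY)
def hole(u,v,r=4):
    w=g[v-r:v+r+1,u-r:u+r+1].astype(float);w=np.clip(190-w,0,None);yy,xx=np.mgrid[v-r:v+r+1,u-r:u+r+1]
    return (w*xx).sum()/w.sum(),(w*yy).sum()/w.sum()
for a,b in(((109,255),(134,248)),((443,250),(456,271))):
    P=plane('top',[hole(*a),hole(*b)],40)[:,:2];d=P[0]-P[1];print(P.mean(0),np.linalg.norm(d),np.degrees(np.arctan2(d[1],d[0]))%180)
```

```text
[454.79 284.88] 44.90044512292681 106.49068550867233
[ 432.84 -296.2 ] 44.920900684000564 28.617025866333535
```

>>> {"api": "play_rows", "payload": {
  "steps": [
    [1,0,0,-35,0,0,0],
    [1,0,0,-35,0,0,0],
    [1,0,0,-18,0,0,0],
    [1,0,0,-7,0,0,0],
    [1,0,0,-3,0,0,0],
    [1,0,0,0,0,0,0]
  ]
}}

```text
time: 13.45
position: [434.0, -294.7, -19.4]
eef_rot: [[0.877, 0.481, 0.001], [0.481, -0.877, -0.0], [0.001, 0.001, -1.0]]
contact_force: [0.3, -0.5, 0.1]
gripper_width: 93.8
```

>>> {"api": "play_rows", "payload": {
  "steps": [
    [0.3,0,0,0,0,0,0],
    [0.3,0,0,0,0,0,0],
    [0.3,0,0,0,0,0,0],
    [0.3,0,0,0,0,0,0],
    [0.3,0,0,0,0,0,0],
    [0.3,0,0,0,0,0,0],
    [0.3,0,0,0,0,0,0],
    [0.3,0,0,0,0,0,0],
    [0.3,0,0,0,0,0,0]
  ],
  "force": 30
}}

```text
time: 14.35
position: [433.4, -294.6, -20.1]
eef_rot: [[0.877, 0.481, 0.0], [0.481, -0.877, -0.0], [0.0, 0.0, -1.0]]
contact_force: [-0.6, -1.3, 1.1]
gripper_width: 43.8
```

>>> {"api": "play_rows", "payload": {
  "steps": [
    [0.3,0,0,10,0,0,0],
    [0.3,0,0,25,0,0,0],
    [0.3,0,0,35,0,0,0],
    [0.3,0,0,30,0,0,0],
    [0.3,0,0,10,0,0,0],
    [0.3,0,0,0,0,0,0]
  ]
}}

```text
time: 14.95
position: [434.1, -294.3, 90.7]
eef_rot: [[0.876, 0.481, 0.002], [0.481, -0.876, 0.0], [0.002, 0.001, -1.0]]
contact_force: [0.6, 0.4, -5.6]
gripper_width: 43.5
```

>>> {"api": "play_rows", "payload": {
  "steps": [
    [0.3,6.8,10.4,0,0,0,0.04],
    [0.3,14,24,0,0,0,0.09],
    [0.3,20,35,0,0,0,0.12],
    [0.3,22,38,0,0,0,0.13],
    [0.3,22,38,0,0,0,0.13],
    [0.3,22,38,0,0,0,0.13],
    [0.3,22,38,0,0,0,0.13],
    [0.3,18,28,0,0,0,0.11],
    [0.3,10,15,0,0,0,0.07],
    [0.3,4,6,0,0,0,0.03]
  ]
}}

```text
time: 15.95
position: [594.1, -21.1, 87.9]
eef_rot: [[0.082, 0.997, -0.003], [0.997, -0.082, 0.0], [0.0, -0.003, -1.0]]
contact_force: [-1.0, 0.6, -5.1]
gripper_width: 43.6
```

>>> {"api": "play_rows", "payload": {
  "steps": [
    [0.3,0,0,-10,0,0,0],
    [0.3,0,0,-20,0,0,0],
    [0.3,0,0,-15,0,0,0],
    [0.3,0,0,-5,0,0,0],
    [0.3,0,0,0,0,0,0],
    [0.3,0,0,0,0,0,0]
  ]
}}

```text
time: 16.55
position: [594.3, -24.6, 40.2]
eef_rot: [[0.09, 0.996, 0.0], [0.996, -0.09, -0.0], [-0.0, 0.0, -1.0]]
contact_force: [-0.3, 0.4, -4.9]
gripper_width: 43.8
```

```bash
python3 - <<'E'
from h import *
im=ctrl.read_camera('side')[:,:,::-1];cv2.imwrite('pics/s9.png',im)
cv2.imwrite('pics/s9z.png',cv2.resize(im[200:320,150:290],None,fx=5,fy=5,interpolation=cv2.INTER_CUBIC))
c=np.array([603.8,79.3])-102*np.array([.0905,.9959]);u=np.array([.0905,.9959]);v=np.array([-.9959,.0905])
for z in(99,100.4,102):
  pts=[(*(c+s*22.5*u),z) for s in(1,-1)]+[(*(c+45*s*u+t*22*v),z) for t in(1,-1) for s in (1,-1)]
  print(z,((proj('side',pts)-[150,200]+.5)*5-.5).round(1).tolist())
E
python3 st.py
```

```text
99 [[427.9, 177.5], [490.0, 109.9], [457.6, 226.7], [578.0, 89.4], [333.2, 200.2], [461.3, 66.8]]
100.4 [[427.5, 173.8], [489.7, 106.3], [457.3, 223.0], [577.8, 85.9], [332.7, 196.5], [461.0, 63.2]]
102 [[427.1, 169.6], [489.4, 102.2], [456.9, 218.7], [577.6, 81.8], [332.2, 192.3], [460.7, 59.2]]
16.6 [594.56 -24.39  40.43] jaw -5.136426681894758 z [ 0.  0. -1.] w 43.60161535653985 F [-0.05  0.79 -4.11] q [-27.83  28.56  31.25 110.32 -20.01  46.46   9.16]
```

View pics/s9z.png

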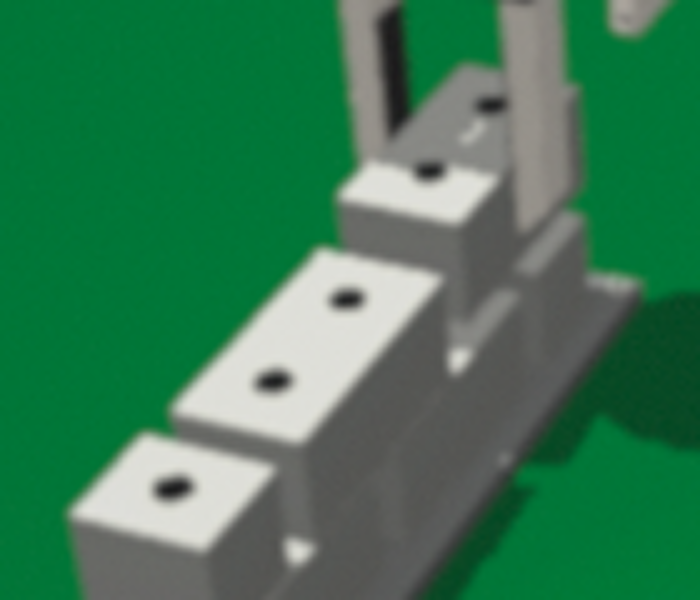

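Run:
```python
from h import *
u=np.array([.0905,.9959]);v=np.array([-.9959,.0905]);c=np.array([603.8,79.3])
Z=lambda p:((p-[150,200]+.5)*5-.5)
pts=[(*(c+s*22.5*u),88) for s in(1,-1)]+[(*(c+45*s*u+t*22*v),88) for t in(1,-1) for s in (1,-1)]+[(*(c+76.5*u),88)]
print(Z(proj('side',pts)).round(1).tolist())
im=cv2.imread('pics/s9.png');g=cv2.cvtColor(im,cv2.COLOR_BGR2GRAY)
def inv(z): return (np.array(z)+.5)/5-.5+[150,200]
obs={'uh':((173,488),88),'b1n':((273,381),88),'b1f':((346,298),88),'b2n':((429,171),100.2),'b2f':((491,105),100.2)}
for k,(z,h) in obs.items(): print(k,plane('side',inv(z),h)[0,:2])
```

```text
[[271.1, 382.8], [345.2, 300.7], [298.9, 442.9], [442.7, 276.0], [165.4, 410.6], [318.0, 248.7], [173.3, 491.2]]
uh [611.45 154.2 ]
b1n [605.68 100.74]
b1f [602.11  55.46]
b2n [596.93  -1.89]
b2f [592.55 -45.93]
```

>>> {"api": "play_rows", "payload": {
  "steps": [
    [0.3,0.2,0.3,-5,0,0,0],
    [0.3,0,0,-4,0,0,0],
    [0.3,0,0,-2,0,0,0],
    [0.3,0,0,-0.5,0,0,0],
    [0.3,0,0,0,0,0,0],
    [0.3,0,0,0,0,0,0]
  ]
}}

```text
time: 17.2
position: [594.5, -23.8, 28.5]
eef_rot: [[0.089, 0.996, 0.0], [0.996, -0.089, 0.0], [0.0, 0.0, -1.0]]
contact_force: [-0.2, -0.5, -5.0]
gripper_width: 43.8
```

>>> {"api": "play_rows", "payload": {
  "steps": [
    [0.3,0,0,-0.4,0,0,0],
    [0.3,0,0,0,0,0,0],
    [0.3,0,0,0,0,0,0]
  ]
}}

```text
time: 17.5
position: [594.4, -23.8, 28.0]
eef_rot: [[0.089, 0.996, 0.0], [0.996, -0.089, 0.0], [0.0, 0.0, -1.0]]
contact_force: [0.2, 0.4, -6.0]
gripper_width: 43.8
```

>>> {"api": "play_rows", "payload": {
  "steps": [
    [0.3,0,0,-0.3,0,0,0],
    [0.3,0,0,0,0,0,0],
    [0.3,0,0,0,0,0,0]
  ]
}}

```text
time: 17.8
position: [594.5, -23.8, 27.9]
eef_rot: [[0.089, 0.996, 0.0], [0.996, -0.089, 0.0], [0.0, 0.0, -1.0]]
contact_force: [-3.4, -0.1, 3.7]
gripper_width: 43.6
```

Contact felt, so I'll release, retreat and check.

>>> {"api": "play_rows", "payload": {
  "steps": [
    [0.65,0,0,0,0,0,0],
    [0.65,0,0,0,0,0,0],
    [0.65,0,0,0,0,0,0],
    [0.65,0,0,0,0,0,0],
    [0.65,0,0,0,0,0,0]
  ]
}}

```text
time: 18.3
position: [594.5, -23.8, 27.7]
eef_rot: [[0.089, 0.996, 0.0], [0.996, -0.089, 0.0], [0.0, 0.0, -1.0]]
contact_force: [0.3, -0.1, 0.0]
gripper_width: 61.3
```

>>> {"api": "play_rows", "payload": {
  "steps": [
    [0.65,0,0,10,0,0,0],
    [0.65,0,0,20,0,0,0],
    [0.65,0,0,40,0,0,0],
    [0.65,0,0,40,0,0,0],
    [0.65,0,0,30,0,0,0],
    [0.65,0,0,0,0,0,0]
  ]
}}

```text
time: 18.9
position: [596.7, -24.1, 172.4]
eef_rot: [[0.089, 0.996, 0.006], [0.996, -0.089, 0.001], [0.002, 0.006, -1.0]]
contact_force: [0.1, 0.1, -0.5]
gripper_width: 61.1
```

>>> {"api": "play_rows", "payload": {
  "steps": [
    [0.65,-17,-37,0,0,0,0],
    [0.65,-17,-37,0,0,0,0],
    [0.65,-17,-37,0,0,0,0],
    [0.65,-17,-37,0,0,0,0],
    [0.65,-17,-37,0,0,0,0],
    [0.65,-17,-37,0,0,0,0],
    [0.65,0,0,0,0,0,0]
  ]
}}

```text
time: 19.6
position: [489.4, -250.8, 168.1]
eef_rot: [[0.096, 0.995, -0.0], [0.995, -0.096, -0.001], [-0.001, 0.0, -1.0]]
contact_force: [0.7, 0.1, 0.5]
gripper_width: 60.9
```

```bash
python3 - <<'E'
from h import *
im=ctrl.read_camera('side')[:,:,::-1];cv2.imwrite('pics/s10.png',im)
t=ctrl.read_camera('top')[:,:,::-1];cv2.imwrite('pics/t10.png',t)
cv2.imwrite('pics/f10.png',np.vstack([cv2.resize(t[135:210,170:345],(700,300),interpolation=cv2.INTER_CUBIC),cv2.resize(im[220:360,140:420],(700,300),interpolation=cv2.INTER_CUBIC)]))
E
python3 st.py
```

```text
19.7 [ 491.85 -246.43  167.7 ] jaw -5.227612399882439 z [-0.  0. -1.] w 61.411107162834114 F [ 0.48  0.65 -0.33] q [-14.54  15.57  41.5  110.17 -12.04  58.62  27.02]
```

View pics/f10.png

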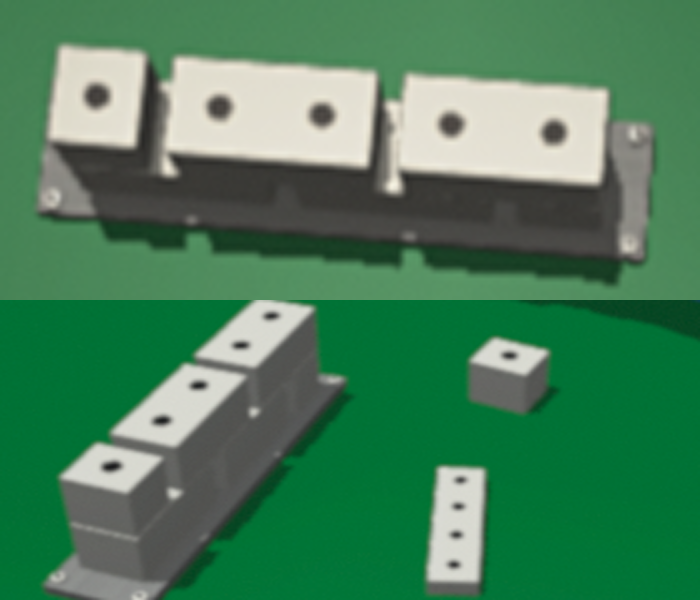

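Run:
```python
from h import *
im=cv2.imread('pics/t10.png');g=cv2.cvtColor(im,cv2.COLOR_BGR2GRAY)
def hole(u,v,r=4):
    w=g[v-r:v+r+1,u-r:u+r+1].astype(float);w=np.clip(200-w,0,None);yy,xx=np.mgrid[v-r:v+r+1,u-r:u+r+1]
    return (w*xx).sum()/w.sum(),(w*yy).sum()/w.sum()
p=[]
for u,v in((194,159),(224,162),(250,163),(282,166),(308,168)):
    q=hole(u,v);p.append(plane('top',q,88)[0,:2])
p=np.array(p);print(p)
b1=p[1:3].mean(0);b2=p[3:].mean(0);U=np.array([.0923,.9957]);V=np.array([.9957,-.0923])
for b in(b1,b2): print('along from half',(p[0]-b)@U,'across',(b-p[0])@V)
for i in(1,3): d=p[i]-p[i+1];print(np.degrees(np.arctan2(d[1],d[0])))
```

```text
[[610.13 152.08]
 [604.31  98.53]
 [600.38  53.77]
 [595.47  -2.56]
 [591.34 -47.4 ]]
along from half 76.32882018585602 across -0.7480274066992255
along from half 177.84447860585087 across -0.31272074667740984
84.98263685976816
84.74891772714994
```

Both blocks are within 0.8 mm of nominal (76.5 and 178.5 mm along the wall), and their headings match the wall. Handing in.

```bash
python3 -c "
from station import ctrl
print(ctrl.close_job())"
```

```text
the job is handed in; nothing more can be done
None
```

Both full blocks are laid on the upper course: the left one beside the fixed half block, the right one at the end seat. I handed the job in at about 20 s of the 64 s allowed.

**Last checks** (top camera, measured from the holes in the block tops):

| Block | Distance along the wall from the half block (mm) | Nominal (mm) | Off the wall line (mm) | Heading (degrees) |
|---|---|---|---|---|
| Near half | 76.3 | 76.5 | 0.7 | 85.0 |
| End | 177.8 | 178.5 | 0.3 | 84.7 |

The wall's own heading measured about 84.8 degrees. I felt contact as each block was set down, and the last picture shows both lying flat. The gripper was open and well clear of the wall.

**What disagreed:**
- **Tool height:** the reported height reads about 33 mm below where the fingertips actually are. Because of this, my first grasp closed in the air above the left block and did not move it. I then lowered the arm step by step using the camera and force readings, and worked from relative heights after that.
- **Cameras:** the two cameras differ by about 1 mm in x and 3 mm in y. I picked at the average and used relative moves for placing.

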